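Gauging the stem of a replacement table foot

ROBOT

A 6-joint arm with a two-finger parallel gripper is mounted at the origin on the work surface. World frame = base frame: x ahead of the robot, y to its left, z up, the work surface at z = 0. Lengths are in m, angles in rad, forces in N, time in s.
With the tool pointing down it reaches from about 0.35 to 0.925 m from the base axis. Payload 6.4 kg.
Tool frame: the origin (TCP) lies on the centre line of the jaws, within the pads' length; the fingertips stand 17 mm ahead of it and the grasp point (between the pads) lies 2 mm behind it; z points along the fingers, y is the direction in which the jaws open and shut (so a half turn about z gives the same grasp; the last joint's range is limited). The gripper opens to 85 mm and grips with 20 to 120 N. Pads are 22 mm wide; open, the fingers measure 114 mm over their backs; the gripper's body (76 mm by 85 mm) begins 54 mm behind the grasp point. The pads swing forward as they close: fully open they stand 13 mm farther back than shut.
Start: joints at [0.969, 0.245, 1.558, -0, 1.339, -0.174], TCP at [0.27, 0.591, 0.248] pointing down, gripper open.
Joint ranges: [-3.13, 3.13], [-1.02, 2.26], [0.13, 2.54], [-0.95, 4.09], [0.21, 2.88], [-2.74, 2.74]. Speed limits (rad/s): [2.57, 2.57, 3.14, 3.14, 3.14, 3.14].

INTERFACE

Orientations are given as a unit quaternion [w, x, y, z].
In Python, from rig import robot gives the robot as it stands. The module is installed in compiled form; this text tells all that it offers. Calls block until the motion is done:
- robot.move_ptp(position, orientation): joint-space move of the TCP to a pose.
- robot.servo_line(position, velocity=0.15, frame=None, guard=None): straight line of the TCP; frame=None keeps the orientation; velocity is the mean speed in m/s. With guard (N) it stops when the force on the tool has changed by that much, and returns True; else False.
- robot.goto_joints(angles): joint-space move.
- robot.open() and robot.clamp(): open the fingers fully, or close them until they stop; the grip force is fixed at half the most.
- robot.pause(seconds).
- robot.inverse_kinematics(position, orientation): joint angles nearest the present ones, or None.
- robot.read_state(): the state.
- robot.read_camera(name): name is "scene" or "top" or "wrist"; returns the picture (420x560x3 uint8, blue, green, red); there is no depth.
- robot.camera_info(name): a dict with "intrinsics" (3x3 intrinsics, pixels), "pose" (4x4, takes a point from camera to world coordinates); the wrist camera has in their place "hand_eye" (4x4, takes a point from camera to tool coordinates, whose origin is the TCP and whose axes are the flange's). Camera axes: x right, y up, looking along -z (the intrinsics and any distortion apply to the point x, -y, -z); pixel columns grow to the right and rows downward; lengths in m; the calibration is good to about 2 mm. The wrist camera is an equidistant fisheye: a pixel r from the principal point sees the ray r / f radians off the axis. A picture is of the moment at which its call begins: read the wrist's pose just before it. camera_info takes no time and is no camera call.
A pose or a line that the arm cannot do raises robot.PlanningError and nothing moves.
- robot.sign_off(): hands the job in, once; it reports no verdict.
Trained networks look in the newest picture that a camera, given by its name, has taken for a name from the list of things; names that differ only in an ending like _2 or _b are one class to them, and where a whole thing is asked for, a point or a joint stands for the part that bears it (a point fixed in the world has none). Each returns a list of dicts, best first, with "conf" (0 to 1); they miss things now and then, are a little off and sometimes report something else, mostly with a low value. They report only what shows in the picture. A call takes as long as a camera call.
- robot.masks_of(camera, label): "pixels" (420x560 bool, what is visible of it) and "rect" ([centre column, centre row, width, height] in pixels, round what is visible of it).
The state is a dict: "time_s": time; "joint_pos": joint angles; "qd": joint speeds; "effort": joint torques, N m; "eef_pos": TCP position; "eef_rot": TCP orientation; "contact_force": force on the tool from outside, world axes, zero at the start; "ft_torque": the same for the moment, N m; "gripper_width": opening from 0.0 (shut) to 1.0 (fully open).
Only numpy, scipy, OpenCV 4.12 (cv2) and the standard library are available. Lean on these libraries where they do the work, as an engineer would, in place of code of your own. Each camera call takes 0.05 s, during which the arm holds its last target.

TASK

Before the replacement foot goes into the leg of the instrument table, check its stem in the gap gauge: take the foot with the plain stem that stands on the table top, slide the stem in at the gauge's mouth and through the wider go gap until the narrower no-go gap stops it, and press it there gently (with some 5 to 8 N; never force it with 20 N or more) for about a second. Then draw it back out and stand it upright on the free half of the shallow tray, next to the two feet already checked, let go, and leave everything else where it is.

Things in the scene. Friction and masses are not known exactly. Their poses are not given: they have to be found in the camera images.
- foot_mid (a point): the foot to check, loose, about 0.2 kg: white plastic flange (56 mm across, 8 to 16 mm high) and collar (30 mm across, up to 28 mm above the underside), then a plain round steel stem, 22 mm thick, up to 115 mm. This point: on its axis, half-way up (57.5 mm); z up along the stem. Grip the stem's top (75 to 115 mm up); its part from 30 to 70 mm up runs in the gauge
- stand: the gauge stand, fixed: cast foot 110 x 100 x 20 mm, pillar, clamp with two thumb screws (85 mm high in all) that holds a steel gap gauge level, like a fork. Origin: on the table below the middle of the gauge's mouth; x points level into the mouth along the centre line of the gaps, y left across them, z up. Under the jaws the table is free up to x = 90 mm, where the cast foot begins
- mouth (a point): middle of the gauge's mouth between the jaw noses, at half the gauge's thickness: 54 mm over the stand's origin, same axes. The gauge's underside is 48 mm and its top 60 mm (black grips 62 mm) above the table; the foot's flange passes under it. Jaws 60 mm wide over both; noses rounded, 9 mm radius, then the go gap, 24 mm wide, from 9 to 42 mm behind this point. Jaws are rigid
- step (a point): middle of the step, 42 mm behind the mouth, where the go gap narrows to the no-go gap (17 mm wide); a 22 mm stem stops on its two edges with its axis 7 mm short of the step. The gauge is clamped by hand: mouth and step may both really lie up to 10 mm deeper (+x) or less deep than their listed points (not sideways), so feel for the stop
- tray_free (a point): middle of the free half of the floor of the shallow open tray, fixed: 200 (x) by 150 mm (y), walls 4 mm thick and 35 mm high, floor 4 mm thick. This point lies on the floor, 4 mm above the table, 45 mm from the tray's middle towards its -x end; x runs along the tray, y across. The free half is about 85 mm (x) by 142 mm (y) round this point
- checked_a: a checked foot like the one to check, standing in the tray's other half, 95 mm (x) and 37 mm (y) from the free middle; loose, origin under its centre
- checked_b: the other checked foot, 95 mm (x) and -37 mm (y) from the free middle; loose, origin under its centre
- slim_foot_mid (a point): bystander: a foot with a slim threaded stem (12 mm thick, 100 mm high in all) standing on the table near the foot to check; point half-way up its axis
- stub_foot_mid (a point): bystander: a foot with a short thick stem (34 mm thick, 60 mm high in all) standing on the table near the foot to check; point half-way up its axis
- tin: bystander: a flat round tin, 85 mm across, 26 mm high, loose; origin under its centre
- spanner: bystander: a spanner, 150 mm long, lying on the table, loose
- saline: bystander: a glass bottle, 72 mm across, 190 mm high, loose; origin under its centre
- amber_jar: bystander: an amber jar, 60 mm across, 70 mm high, loose; origin under its centre
- carton: bystander: a small carton, 70 x 110 x 55 mm, loose; origin under its centre

How it is judged:
By the outcome, as a careful person would: the job done as asked, in the order asked, and still so for the second after the job is handed in, with the robot touching nothing.
It also fails if it takes over 64 s, if anything falls off the work surface, if the arm or the gripper's body presses on something with over 40 N, if the wrist force passes 120 N, or if a joint passes its speed limit or range.

## Working session

There is one attempt and no reset: what is moved stays moved. The work goes in short steps, each a Python script; the robot and the scene stay as the last script left them, time stands still between calls to the robot, and variables do not carry over. Pictures are saved under pics/ and viewed, and the job is handed in when it is done.

```bash
mkdir -p pics; ls
python3 - <<'E'
from rig import robot
import cv2,numpy as np
np.set_printoptions(precision=4,suppress=True)
for n in ["scene","top","wrist"]:
    im=robot.read_camera(n); cv2.imwrite(f"pics/{n}0.png",im)
    ci=robot.camera_info(n)
    print(n,ci)
print(robot.read_state())
E
```

```text
pics
scene {'intrinsics': array([[381.7133,   0.    , 286.803 ],
       [  0.    , 381.7133, 208.7952],
       [  0.    ,   0.    ,   1.    ]]), 'pose': array([[-0.1353, -0.6577,  0.741 ,  1.2589],
       [ 0.9907, -0.0804,  0.1095,  0.0951],
       [-0.0124,  0.749 ,  0.6625,  0.7556],
       [ 0.    ,  0.    ,  0.    ,  1.    ]])}
top {'intrinsics': array([[446.2036,   0.    , 279.0708],
       [  0.    , 446.2036, 212.3803],
       [  0.    ,   0.    ,   1.    ]]), 'pose': array([[ 0.0106,  0.9827, -0.1849,  0.2338],
       [-0.9997,  0.0141,  0.0178, -0.0252],
       [ 0.0201,  0.1846,  0.9826,  1.3335],
       [ 0.    ,  0.    ,  0.    ,  1.    ]])}
wrist {'intrinsics': array([[325.1923,   0.    , 280.1893],
       [  0.    , 325.1923, 215.0093],
       [  0.    ,   0.    ,   1.    ]]), 'hand_eye': array([[-0.0007,  0.9458,  0.3248,  0.084 ],
       [ 1.    ,  0.0006,  0.0006, -0.0012],
       [ 0.0004,  0.3248, -0.9458, -0.1257],
       [ 0.    ,  0.    ,  0.    ,  1.    ]])}
{'time_s': 0.15, 'joint_pos': array([ 0.9689,  0.2456,  1.5587, -0.    ,  1.3387, -0.1741]), 'qd': array([-0.002 , -0.0038, -0.0035,  0.0012, -0.0003,  0.0004]), 'effort': array([ -0.0005, -42.9988, -32.6552,  -0.0001,   0.0036,  -0.    ]), 'eef_pos': array([0.2694, 0.5911, 0.2475]), 'eef_rot': array([-0.0003,  0.2123,  0.9772, -0.0007]), 'contact_force': array([-0.7001,  0.7032, -0.0844]), 'ft_torque': array([ 0.0114, -0.0513,  0.0071]), 'gripper_width': 1.00091323424892}
```

View pics/scene0.png

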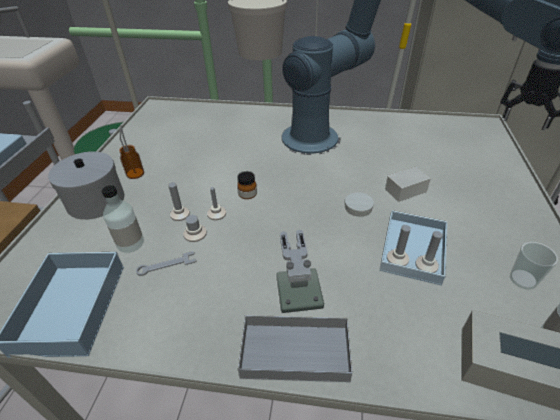

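View pics/top0.png

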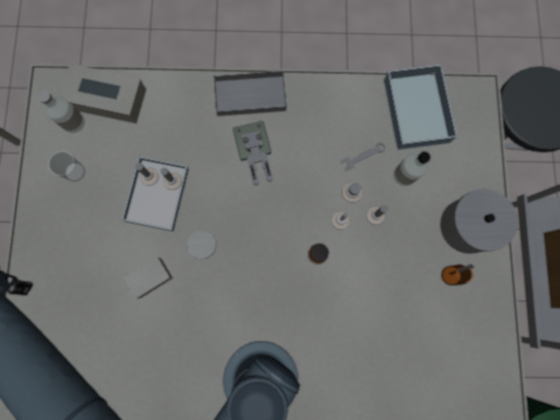

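View pics/wrist0.png

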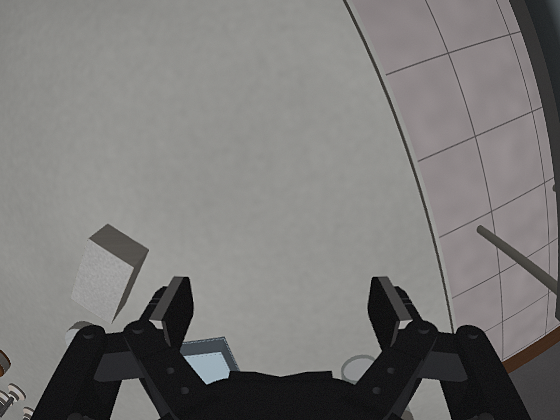

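```bash
cat > h.py <<'E'
from rig import robot
import cv2,numpy as np
from scipy.spatial.transform import Rotation as R
np.set_printoptions(precision=4,suppress=True)
def rq(q): return R.from_quat([q[1],q[2],q[3],q[0]]).as_matrix()
def qr(M):
    x=R.from_matrix(M).as_quat(); return np.array([x[3],x[0],x[1],x[2]])
def T(p,q):
    M=np.eye(4);M[:3,:3]=rq(q);M[:3,3]=p;return M
def down(th): # tool x axis at yaw th, z down
    x=np.array([np.cos(th),np.sin(th),0]);z=np.array([0,0,-1.]);return qr(np.c_[x,np.cross(z,x),z])
def wpose(st=None):
    st=st or robot.read_state()
    return T(st["eef_pos"],st["eef_rot"])@robot.camera_info("wrist")["hand_eye"]
def ray(name,uv,pose=None):
    ci=robot.camera_info(name);K=ci["intrinsics"];P=ci["pose"] if pose is None else pose
    x=(uv[0]-K[0,2])/K[0,0];y=(uv[1]-K[1,2])/K[1,1]
    if name=="wrist":
        t=np.hypot(x,y);s=np.sin(t)/t if t>1e-9 else 1.;d=np.array([x*s,-y*s,-np.cos(t)])
    else: d=np.array([x,-y,-1.])
    return P[:3,3],P[:3,:3]@(d/np.linalg.norm(d))
def atz(name,uv,z,pose=None):
    o,d=ray(name,uv,pose);return o+d*(z-o[2])/d[2]
def proj(name,p,pose=None):
    ci=robot.camera_info(name);K=ci["intrinsics"];P=ci["pose"] if pose is None else pose
    c=P[:3,:3].T@(np.asarray(p)-P[:3,3]);a=np.array([c[0],-c[1],-c[2]])
    if name=="wrist":
        r=np.hypot(a[0],a[1]);t=np.arctan2(r,a[2]);x,y=a[0]/r*t,a[1]/r*t
    else: x,y=a[0]/a[2],a[1]/a[2]
    return np.array([K[0,0]*x+K[0,2],K[1,1]*y+K[1,2]])
def tri(obs):
    A=np.zeros((3,3));b=np.zeros(3);L=[]
    for o,d in obs:
        M=np.eye(3)-np.outer(d,d);A+=M;b+=M@o
    return np.linalg.solve(A,b)
E
python3 - <<'E'
from h import *
for n in ["top","scene"]:
  for l in ["foot_mid","stand","checked_a","slim_foot_mid","stub_foot_mid","tray_free","saline","mouth","tin","amber_jar"]:
    try:
        for m in robot.masks_of(n,l)[:3]: print(n,l,round(m["conf"],2),np.array(m["rect"]).round(1),atz(n,m["rect"][:2],0.03))
    except Exception as e: print(n,l,repr(e)[:100])
print(robot.read_state()["time_s"])
for n,(x,y,w,h) in dict(top=(220,80,240,180),scene=(150,160,310,160)).items():
    im=cv2.imread(f"pics/{n}0.png");cv2.imwrite(f"pics/{n}0z.png",cv2.resize(im[y:y+h,x:x+w],None,fx=780/w,fy=780/w,interpolation=cv2.INTER_CUBIC))
E
```

```text
top foot_mid 0.86 [377.9 214.   20.5  18. ] [ 0.4783 -0.3439  0.03  ]
top stand 0.88 [255.6 154.   39.3  63.8] [0.6588 0.0245 0.03  ]
top checked_a 0.61 [169.5 179.   19.2  22.6] [0.5762 0.281  0.03  ]
top checked_a 0.59 [148.1 173.9  27.1  21.4] [0.5909 0.3458 0.03  ]
top slim_foot_mid 0.7 [339.9 220.2  14.6  19. ] [ 0.4579 -0.2299  0.03  ]
top stub_foot_mid 0.88 [351.9 194.1  21.8  23.2] [ 0.538  -0.2672  0.03  ]
top stub_foot_mid 0.56 [148.2 278.   47.4  39.3] [0.2816 0.3256 0.03  ]
top tray_free 0.92 [155.1 193.2  64.3  78.3] [0.5318 0.3213 0.03  ]
top saline 0.57 [413.1 167.9  40.   34.1] [ 0.6228 -0.456   0.03  ]
top mouth 0.79 [251.4 152.9  40.9  67.3] [0.6621 0.0374 0.03  ]
top tin 0.96 [202.9 244.4  29.2  25.9] [0.3806 0.1729 0.03  ]
top tin 0.2 [318.2 254.1  20.7  21.1] [ 0.3564 -0.1647  0.03  ]
top tin 0.16 [250.2 152.9  40.4  65.2] [0.662 0.041 0.03 ]
top amber_jar 0.83 [318.7 254.9  20.   24.4] [ 0.3541 -0.1661  0.03  ]
scene foot_mid 0.96 [177.8 201.1  22.5  40.1] [ 0.4524 -0.349   0.03  ]
scene stand 0.82 [300.8 272.6  52.1  86.9] [0.6734 0.0401 0.03  ]
scene checked_a 0.83 [427.1 251.8  30.4  42. ] [0.5669 0.3497 0.03  ]
scene checked_a 0.76 [398.2 244.9  21.1  41.9] [0.5517 0.2794 0.03  ]
scene slim_foot_mid 0.23 [177.2 201.2  22.6  36.7] [ 0.4531 -0.3506  0.03  ]
scene stub_foot_mid 0.76 [196.1 229.8  23.3  25.5] [ 0.5624 -0.2575  0.03  ]
scene stub_foot_mid 0.74 [120.8 219.8  44.9  70.3] [ 0.5499 -0.4802  0.03  ]
scene tray_free 0.78 [414.6 246.2  63.2  73.9] [0.5512 0.3206 0.03  ]
scene saline 0.58 [299.2 271.6  44.3  83.9] [0.6708 0.0359 0.03  ]
scene saline 0.57 [121.8 219.2  47.3  69.8] [ 0.5472 -0.4785  0.03  ]
scene mouth 0.67 [300.  270.4  44.   82.6] [0.6669 0.0374 0.03  ]
scene tin 0.97 [358.6 203.6  29.9  27.4] [0.3995 0.179  0.03  ]
scene amber_jar 0.84 [247.  183.9  20.6  28.4] [ 0.3468 -0.1633  0.03  ]
1.15
```

View pics/top0z.png

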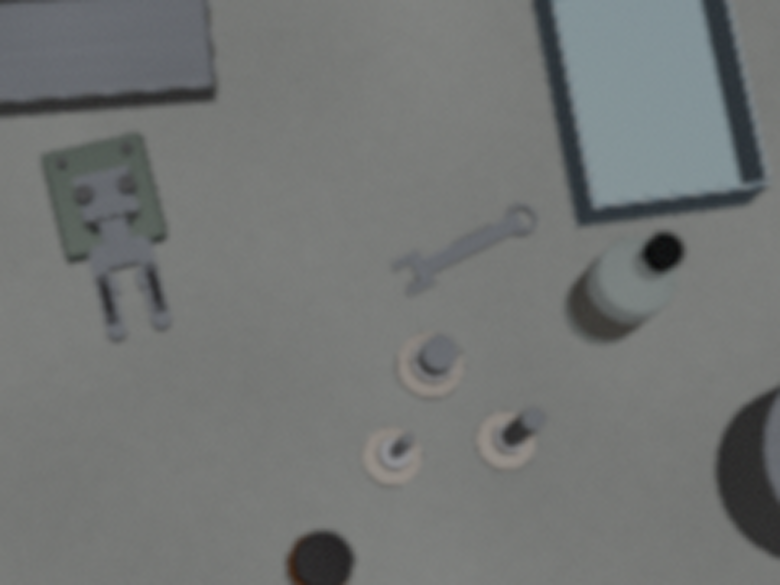

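View pics/scene0z.png

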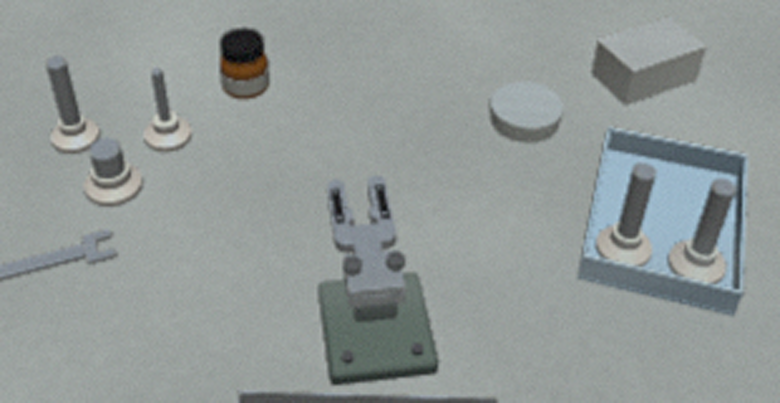

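Run:
```python
from h import *
tz=lambda x,y:(220+x/3.25,80+y/3.25)
sz=lambda x,y:(150+x/2.516,160+y/2.516)
f=atz("top",tz(506,440),.012);g=atz("top",tz(534,418),.115)
f2=atz("scene",sz(75,137),.012);g2=atz("scene",sz(57,62),.115)
print("foot",f,g,f2,g2)
print("slim",atz("scene",sz(167,134),.012),"stub",atz("scene",sz(112,187),.012))
n1=atz("top",tz(118,335),.058);n2=atz("top",tz(162,322),.058)
b1=atz("top",tz(55,150),.02);b2=atz("top",tz(130,135),.02)
m1=atz("scene",sz(336,184),.058);m2=atz("scene",sz(377,181),.058)
print("noses",n1,n2,(n1+n2)/2,m1,m2,(m1+m2)/2)
c=[atz("top",tz(*p),.02) for p in [(42,153),(137,135),(165,236),(68,262)]]
print("cast",c, np.mean(c,0))
for l in c: pass
# tray
print("tray")
for uv in [(141,160),(187,165),(173,229),(125,221)]: print(atz("top",uv,.035))
```

```text
foot [ 0.4773 -0.3414  0.012 ] [ 0.4779 -0.3416  0.115 ] [ 0.4895 -0.3333  0.012 ] [ 0.4813 -0.3354  0.115 ]
slim [ 0.4715 -0.2288  0.012 ] stub [ 0.5628 -0.2651  0.012 ]
noses [0.5605 0.0196 0.058 ] [ 0.5733 -0.0201  0.058 ] [ 0.5669 -0.0002  0.058 ] [ 0.5733 -0.0158  0.058 ] [0.5639 0.0254 0.058 ] [0.5686 0.0048 0.058 ]
cast [array([0.7479, 0.0969, 0.02  ]), array([0.7678, 0.0067, 0.02  ]), array([ 0.6673, -0.0215,  0.02  ]), array([0.6402, 0.0693, 0.02  ])] [0.7058 0.0378 0.02  ]
tray
[0.6324 0.3684 0.035 ]
[0.6191 0.2298 0.035 ]
[0.4241 0.2612 0.035 ]
[0.4459 0.4025 0.035 ]
```

Run:
```python
from h import *
yaw=np.radians(15.5); gx=np.array([np.cos(yaw),np.sin(yaw),0]); gy=np.array([-gx[1],gx[0],0])
p=np.array([.567,.002,.19])+.02*gx-.06*gy
robot.move_ptp(p,down(yaw+np.pi/2))
st=robot.read_state();print(st["time_s"],st["eef_pos"],st["joint_pos"])
im=robot.read_camera("wrist");cv2.imwrite("pics/w1.png",im);np.save("w1.npy",wpose(st))
```

```text
3.7167 [ 0.6024 -0.0497  0.1901] [-0.2697  0.1979  1.7241  0.0002  1.2195 -0.5415]
```

View pics/w1.png

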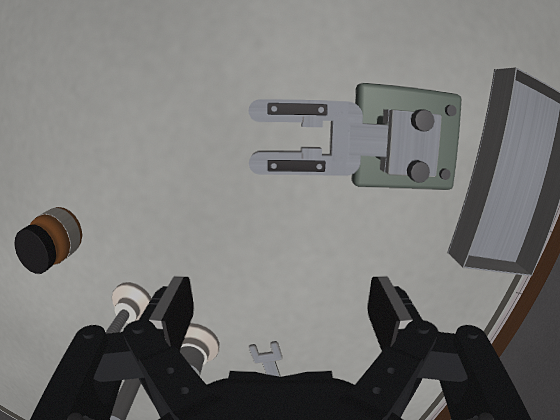

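Run:
```python
from h import *
im=cv2.imread("pics/w1.png")[90:185,240:380]
cv2.imwrite("pics/w1z.png",cv2.resize(im,None,fx=5.5,fy=5.5,interpolation=cv2.INTER_CUBIC))
```

```text
(no output)
```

View pics/w1z.png

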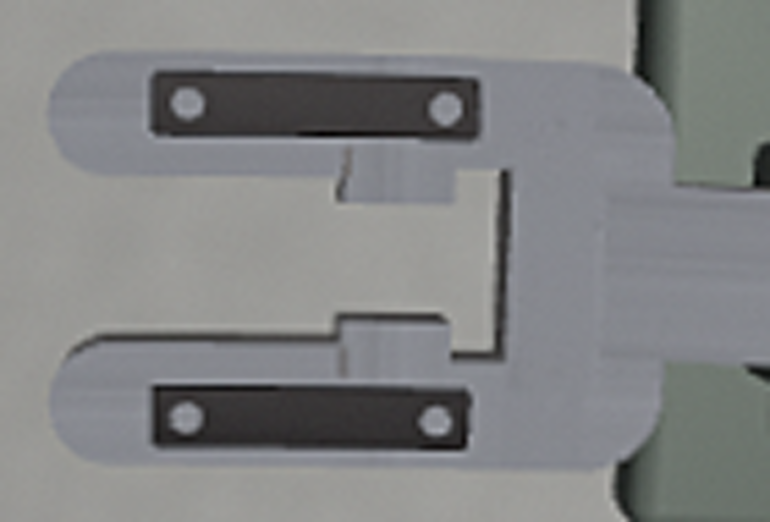

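Run:
```python
from h import *
P=np.load("w1.npy"); yaw=np.radians(15.5); c,s=np.cos(yaw),np.sin(yaw)
o=np.array([.567,.002])
def g(x,y,z=.06):
    p=atz("wrist",(240+(x+.5)/5.5-.5,90+(y+.5)/5.5-.5),z,P)[:2]-o
    return np.array([c*p[0]+s*p[1],-s*p[0]+c*p[1]])*1000
for k,l in dict(top=[(110,52),(300,54),(500,60)],bot=[(110,465),(300,466),(500,469)],inU=[(120,175),(220,175),(330,175)],inL=[(120,343),(220,343),(330,343)],nogoU=[(345,202),(450,203)],nogoL=[(345,320),(440,320)],tips=[(49,115),(49,402)],step=[(337,195),(337,325)]).items():
    print(k,np.array([g(*q) for q in l]).round(1).tolist())
print([g(*q,.062).round(1) for q in [(187,103),(187,417),(446,110),(435,422)]])
print("cam",P[:3,3])
```

```text
top [[3.3, 30.4], [30.0, 30.0], [58.3, 29.8]]
bot [[2.7, -29.5], [30.4, -29.7], [59.9, -29.9]]
inU [[4.6, 12.7], [18.7, 12.7], [34.3, 12.8]]
inL [[4.4, -11.5], [18.8, -11.6], [34.5, -11.5]]
nogoU [[36.5, 8.9], [51.5, 9.0]]
nogoL [[36.7, -8.1], [50.4, -8.0]]
tips [[-5.4, 21.5], [-6.0, -20.1]]
step [[35.3, 9.9], [35.5, -8.9]]
[array([14.2, 23. ]), array([ 14. , -22.1]), array([50.4, 22.4]), array([ 49.8, -22.6])]
cam [0.5792 0.03   0.3157]
```

Run:
```python
from h import *
yaw=np.radians(15.3); gx=np.array([np.cos(yaw),np.sin(yaw),0]); gy=np.array([-gx[1],gx[0],0])
p=np.array([.480,-.338,.23])-.075*gy
robot.move_ptp(p,down(yaw+np.pi/2))
st=robot.read_state();print(st["time_s"],st["eef_pos"],st["joint_pos"])
im=robot.read_camera("wrist");cv2.imwrite("pics/w2.png",im);P=wpose(st);np.save("w2.npy",P)
for m in robot.masks_of("wrist","foot_mid"): print(m["conf"],m["rect"])
print(P[:3,3],proj("wrist",[.48,-.338,.115],P))
u,v=proj("wrist",[.48,-.338,.115],P).astype(int)
cv2.imwrite("pics/w2z.png",cv2.resize(im[max(0,v-60):v+60,u-80:u+80],None,fx=5,fy=5,interpolation=cv2.INTER_CUBIC));print(u-80,v-60)
```

```text
5.175 [ 0.5003 -0.4092  0.2297] [-0.8607  0.253   1.5831  0.0003  1.3062 -1.1293]
0.78 [279.9, 118.3, 51.7, 53.0]
[ 0.4775 -0.3295  0.3554] [280.5598 119.494 ]
200 59
```

View pics/w2.png

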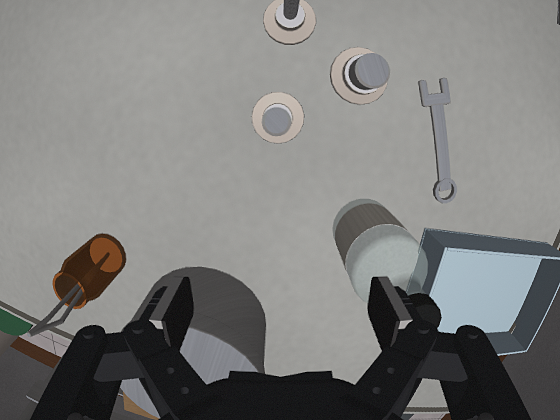

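View pics/w2z.png

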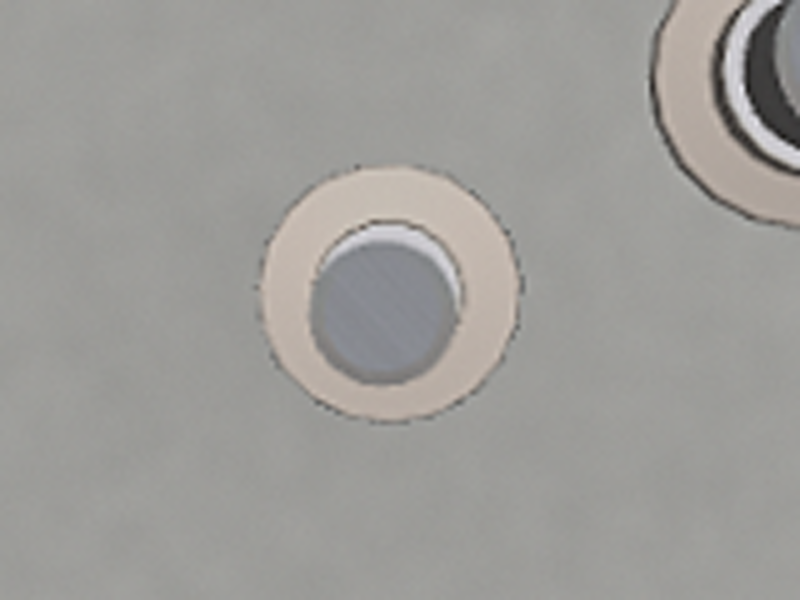

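Run:
```python
from h import *
P=np.load("w2.npy")
t=atz("wrist",(200+383.5/5-.5,59+312.5/5-.5),.115,P);f=atz("wrist",(200+390.5/5-.5,59+294.5/5-.5),.010,P)
print(t,f)
print("saline base",atz("wrist",(357,218),0,P),atz("wrist",(335,222),0,P),atz("scene",(125,243),0), "top",atz("top",(424,158),.19))
```

```text
[ 0.4772 -0.3399  0.115 ] [ 0.4775 -0.3404  0.01  ]
saline base [ 0.5981 -0.4267  0.    ] [ 0.5741 -0.4385  0.    ] [ 0.6072 -0.4497  0.    ] top [ 0.6032 -0.4339  0.19  ]
```

Run:
```python
from h import *
yaw=np.radians(15.3); q=down(yaw+np.pi/2)
p=np.array([.4773,-.3401,.20])
robot.servo_line(p,velocity=.12)
robot.servo_line([p[0],p[1],.097],velocity=.08,guard=6)
st=robot.read_state();print(st["time_s"],st["eef_pos"],st["contact_force"])
robot.clamp()
st=robot.read_state();print(st["time_s"],st["eef_pos"],st["contact_force"],st["gripper_width"])
robot.servo_line([p[0],p[1],.235],velocity=.15)
st=robot.read_state();print(st["time_s"],st["eef_pos"],st["contact_force"],st["ft_torque"],st["gripper_width"])
im=robot.read_camera("wrist");cv2.imwrite("pics/w3.png",im);np.save("w3.npy",wpose(st))
im=robot.read_camera("scene");cv2.imwrite("pics/s3.png",im)
```

```text
7.525 [ 0.4777 -0.3404  0.0977] [-0.3155  0.1256  0.3095]
8.1333 [ 0.4775 -0.3402  0.0972] [1.3346 0.2484 1.0323] 0.24148918788010426
9.2 [ 0.4767 -0.3395  0.2335] [-0.7161 -0.1231 -2.669 ] [0.0089 0.0071 0.0004] 0.23883859473104807
```

View pics/w3.png

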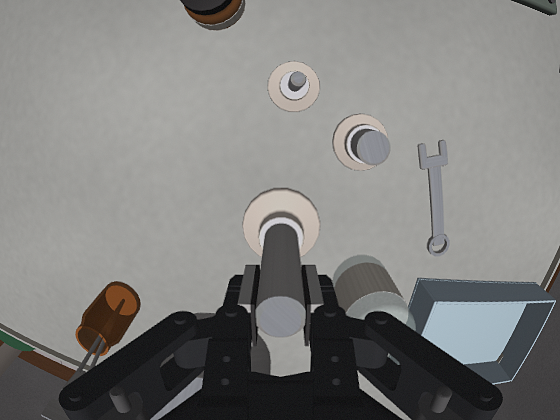

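View pics/s3.png

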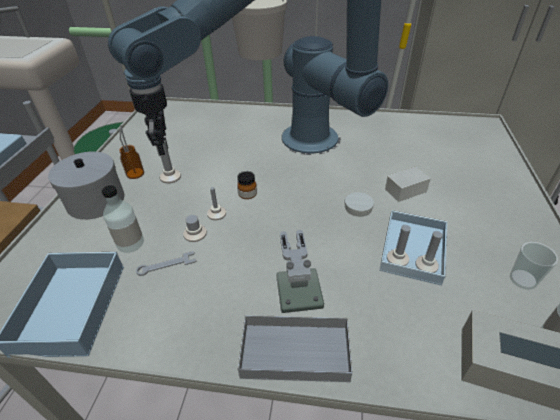

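```bash
cat >> h.py <<'E'
G0=np.array([.567,.002]); Y0=np.radians(15.5)
def gw(x,y,z):
    x,y=x/1000,y/1000
    return np.array([G0[0]+np.cos(Y0)*x-np.sin(Y0)*y,G0[1]+np.sin(Y0)*x+np.cos(Y0)*y,z])
def wg(p):
    d=np.asarray(p)[:2]-G0
    return np.array([np.cos(Y0)*d[0]+np.sin(Y0)*d[1],-np.sin(Y0)*d[0]+np.cos(Y0)*d[1]])*1000
def fg(f): return np.array([np.cos(Y0)*f[0]+np.sin(Y0)*f[1],-np.sin(Y0)*f[0]+np.cos(Y0)*f[1],f[2]])
E
python3 - <<'E'
from h import *
P=np.load("w3.npy");print("stem top",atz("wrist",(282,316),.2335+.018,P))
q=down(np.radians(15.3)+np.pi/2)
robot.move_ptp(gw(-48,.5,.225),q)
st=robot.read_state();print(st["time_s"],st["eef_pos"],wg(st["eef_pos"]))
robot.servo_line(gw(-48,.5,.105),velocity=.12,guard=8)
robot.pause(.2)
st=robot.read_state();print(st["time_s"],st["eef_pos"],wg(st["eef_pos"]),fg(st["contact_force"]),st["ft_torque"])
im=robot.read_camera("wrist");cv2.imwrite("pics/w4.png",im);np.save("w4.npy",wpose(st))
im=robot.read_camera("top");cv2.imwrite("pics/t4.png",im)
cv2.imwrite("pics/t4z.png",cv2.resize(im[120:240,200:360],None,fx=5,fy=5,interpolation=cv2.INTER_CUBIC))
im=robot.read_camera("scene")
cv2.imwrite("pics/s4z.png",cv2.resize(im[160:310,200:400],None,fx=4,fy=4,interpolation=cv2.INTER_CUBIC))
E
```

```text
stem top [ 0.4758 -0.3372  0.2515]
10.5583 [ 0.5209 -0.0112  0.2251] [-47.9679  -0.4267]
11.9083 [ 0.5211 -0.0104  0.1058] [-47.5452   0.2701] [ 0.733  -0.5455 -2.9348] [ 0.0362 -0.0257 -0.0195]
```

View pics/w4.png

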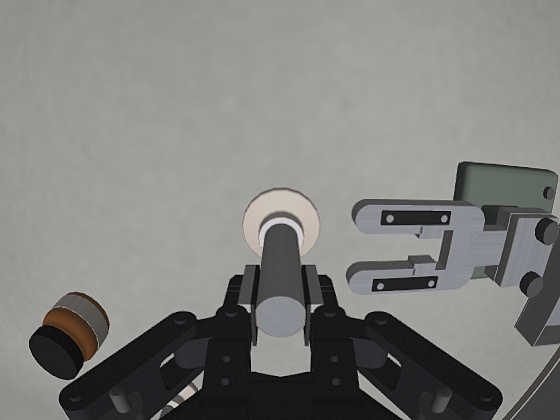

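View pics/s4z.png

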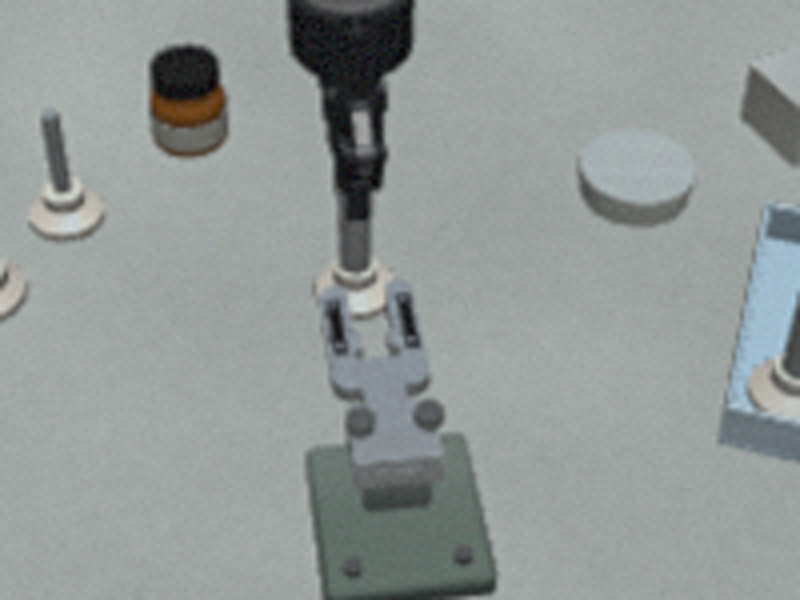

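Run:
```python
from h import *
im=cv2.imread("pics/w4.png")
cv2.imwrite("pics/w4z.png",cv2.resize(im[180:345,230:390],None,fx=4.8,fy=4.8,interpolation=cv2.INTER_CUBIC)[:600])
cv2.imwrite("pics/w4y.png",cv2.resize(im[185:305,335:490],None,fx=5,fy=5,interpolation=cv2.INTER_CUBIC))
```

```text
(no output)
```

View pics/w4z.png

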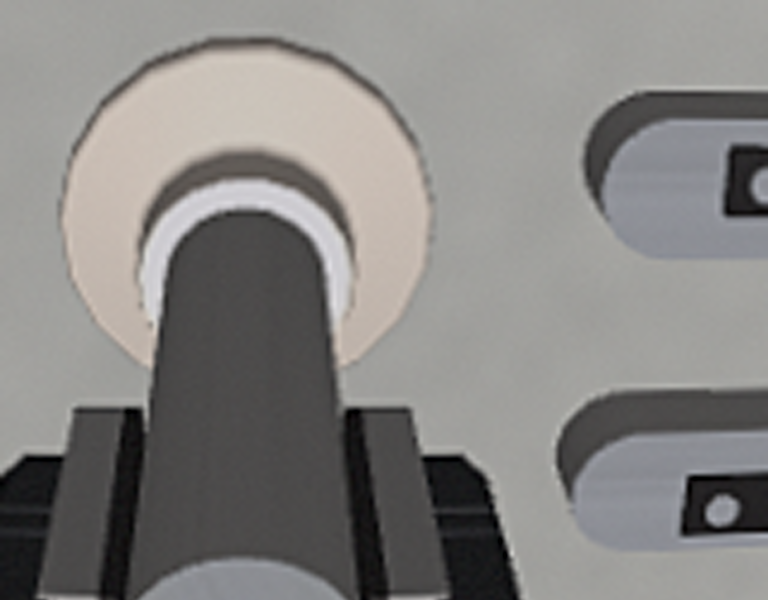

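View pics/w4y.png

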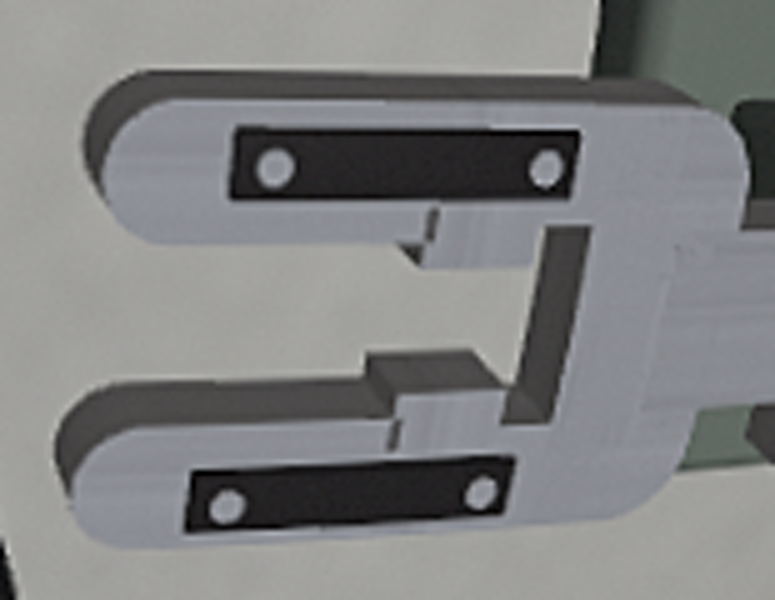

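Run:
```python
from h import *
P=np.load("w4.npy")
Z=lambda x,y,z:wg(atz("wrist",(230+(x+.5)/4.8-.5,180+(y+.5)/4.8-.5),z,P)).round(2)
Yv=lambda x,y,z:wg(atz("wrist",(335+(x+.5)/5-.5,185+(y+.5)/5-.5),z,P)).round(2)
print("collar+15",Z(248,179,.0368),"stem+11",Z(248,209,.0368))
print("flange L,R",Z(62,215,.017),Z(432,215,.017),"top+28",Z(247,37,.017))
print("steptop",Z(248,558,.1237))
print("riv",[Yv(*p,.062) for p in [(275,168),(228,506),(548,168),(482,493)]])
print("in",[Yv(*p,.06) for p in [(200,243),(350,243),(200,425),(385,417)]])
print("out",[Yv(*p,.06) for p in [(200,99),(500,104),(200,546),(500,525)]], "step",Yv(390,417,.06),Yv(420,260,.06))
```

```text
collar+15 [-47.75  15.01] stem+11 [-47.77  10.78]
flange L,R [-75.12   2.55] [-20.56   2.29] top+28 [-47.77  29.34]
steptop [-48.11  12.71]
riv [array([14.47, 22.73]), array([ 14.21, -22.37]), array([50.88, 22.46]), array([ 50.36, -22.83])]
in [array([ 6.86, 12.74]), array([26.09, 12.4 ]), array([  9.63, -11.59]), array([ 34.73, -11.64])]
out [array([ 5.17, 30.39]), array([43.84, 29.92]), array([ 11.97, -29.52]), array([ 55.55, -29.44])] step [ 35.44 -11.68] [35.92  9.96]
```

Run:
```python
from h import *
def show(l):
    st=robot.read_state();print(l,round(st["time_s"],2),wg(st["eef_pos"]),st["eef_pos"][2].round(4),fg(st["contact_force"]));return st
show("0")
h=robot.servo_line(gw(-15,1.0,.105),velocity=.06,guard=5);show(h)
if not h:
    h=robot.servo_line(gw(2,1.0,.105),velocity=.03,guard=4);show(h)
if not h:
    h=robot.servo_line(gw(14,.9,.105),velocity=.03,guard=4);show(h)
```

```text
0 12.06 [-47.8312   0.4284] 0.1053 [ 0.0615  0.3634 -2.1248]
False 12.76 [-15.1064   1.1649] 0.1047 [-0.8299 -0.2621 -2.4588]
False 13.47 [1.9171 1.0452] 0.1049 [-0.2675  0.9361 -2.8304]
False 14.03 [14.0407  0.9254] 0.1049 [-0.2932 -0.1471 -3.5244]
```

Run:
```python
from h import *
def show(l):
    st=robot.read_state();print(l,round(st["time_s"],2),wg(st["eef_pos"]),st["eef_pos"][2].round(4),fg(st["contact_force"]));return st
h=robot.servo_line(gw(22,.6,.105),velocity=.02,guard=4);show(h)
if not h:
    h=robot.servo_line(gw(42,.4,.105),velocity=.008,guard=4.5);show(h)
robot.pause(.1);show("p")
```

```text
False 14.57 [22.0219  0.5987] 0.1049 [ 0.1125 -0.0033 -3.1683]
True 15.9 [30.1243  0.7417] 0.1038 [ 0.4996  0.4777 -2.4332]
p 16.0 [29.3588  1.1917] 0.1028 [-0.3664 -0.285  -2.0433]
```

Run:
```python
from h import *
def show(l):
    st=robot.read_state();print(l,round(st["time_s"],2),wg(st["eef_pos"]),st["eef_pos"][2].round(4),fg(st["contact_force"]),st["ft_torque"]);return st
show("a");robot.pause(.1);show("b")
for x in (29.5,30,30.5,31):
    h=robot.servo_line(gw(x,.5,.105),velocity=.006,guard=6)
    st=show((x,h)); 
    if h or -fg(st["contact_force"])[0]>4.5: break
robot.pause(.1);show("p")
```

```text
a 16.0 [29.3588  1.1917] 0.1028 [-0.3664 -0.285  -2.0433] [-0.0575  0.02    0.0235]
b 16.1 [29.085   1.3487] 0.1025 [ 0.1956  0.9772 -2.348 ] [-0.0926 -0.0046  0.0158]
(29.5, False) 16.59 [29.5363  0.4838] 0.1051 [-0.5836  0.571  -2.3313] [-0.0268 -0.0045 -0.0136]
(30, False) 16.84 [30.014   0.5133] 0.105 [ 0.2155  0.9261 -2.8158] [ 0.0325 -0.0283  0.0239]
(30.5, False) 17.09 [30.4061  0.4953] 0.1049 [-1.0197 -0.095  -2.1007] [-0.055   0.0684  0.0031]
(31, False) 17.34 [30.7212  0.501 ] 0.1048 [-1.8833 -0.5767 -2.1852] [-0.197   0.3315  0.0107]
p 17.44 [30.7264  0.5059] 0.1048 [-2.1516 -0.4595 -2.1598] [-0.1992  0.3851 -0.0012]
```

Run:
```python
from h import *
def show(l):
    st=robot.read_state();f=fg(st["contact_force"]);print(l,round(st["time_s"],2),wg(st["eef_pos"]),st["eef_pos"][2].round(4),f,st["ft_torque"]);return -f[0]
x=31.
while x<33.5:
    x+=.2
    h=robot.servo_line(gw(x,.5,.105),velocity=.006,guard=6)
    f=np.mean([show((x,h))]); 
    if h or f>5.7: break
for i in range(4):
    robot.pause(.1);show("p")
```

```text
(31.2, False) 17.69 [30.8626  0.5255] 0.1048 [-3.2914 -0.5889 -1.8679] [-0.3254  0.5668  0.0577]
(31.4, False) 17.94 [30.9897  0.5317] 0.1048 [-4.0393 -0.0903 -1.2731] [-0.3658  0.7855  0.0453]
(31.599999999999998, False) 18.19 [31.1283  0.5501] 0.1048 [-4.9171 -1.7755 -1.2149] [-0.3809  0.9197 -0.0176]
(31.799999999999997, False) 18.44 [31.194   0.5497] 0.1048 [-5.5733 -1.2793 -1.2398] [-0.4931  1.0378  0.0143]
(31.999999999999996, False) 18.69 [31.2751  0.5513] 0.1048 [-5.722  -1.5863 -1.7806] [-0.5541  1.1888  0.013 ]
p 18.79 [31.2628  0.5262] 0.1047 [-4.8417 -1.5063 -0.3931] [-0.4437  1.1522  0.0706]
p 18.89 [31.2769  0.5435] 0.1047 [-6.2745 -0.7275 -0.8517] [-0.5151  1.1401 -0.0305]
p 18.99 [31.2657  0.5526] 0.1047 [-5.8812 -0.8789 -0.7564] [-0.4585  1.1492  0.0895]
p 19.09 [31.2794  0.5471] 0.1047 [-5.7136 -1.1295 -1.8404] [-0.4906  1.1327  0.0663]
```

Run:
```python
from h import *
def show(l):
    st=robot.read_state();f=fg(st["contact_force"]);print(l,round(st["time_s"],2),wg(st["eef_pos"]),st["eef_pos"][2].round(4),f);return st
robot.servo_line(gw(32.2,.5,.105),velocity=.006,guard=6);st=show("in")
im=robot.read_camera("wrist");cv2.imwrite("pics/w5.png",im)
for i in range(6):
    robot.pause(.2);show("p")
im=robot.read_camera("scene")
cv2.imwrite("pics/s5z.png",cv2.resize(im[160:310,200:400],None,fx=4,fy=4,interpolation=cv2.INTER_CUBIC))
```

```text
in 19.34 [31.3323  0.5421] 0.1047 [-6.6135 -1.2714 -0.3139]
p 19.59 [31.3583  0.5381] 0.1047 [-6.7439 -1.0097 -1.7256]
p 19.79 [31.3223  0.5426] 0.1047 [-6.9331 -0.0172 -0.8955]
p 19.99 [31.3251  0.5242] 0.1047 [-6.3379 -0.6214 -0.4096]
p 20.19 [31.3443  0.5418] 0.1047 [-6.7336 -1.0108 -0.2114]
p 20.39 [31.3474  0.5451] 0.1047 [-6.9536 -0.849  -0.0948]
p 20.59 [31.3386  0.5481] 0.1047 [-5.8916 -1.0234 -1.1102]
```

View pics/w5.png

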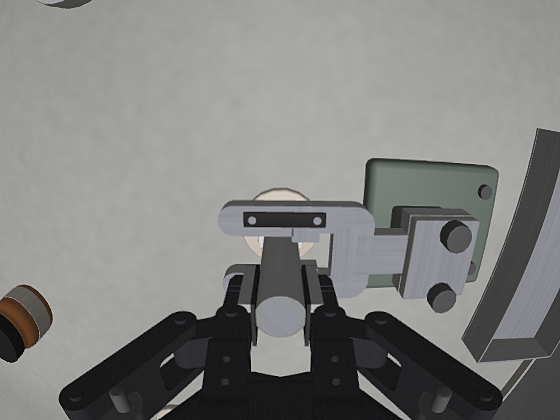

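View pics/s5z.png

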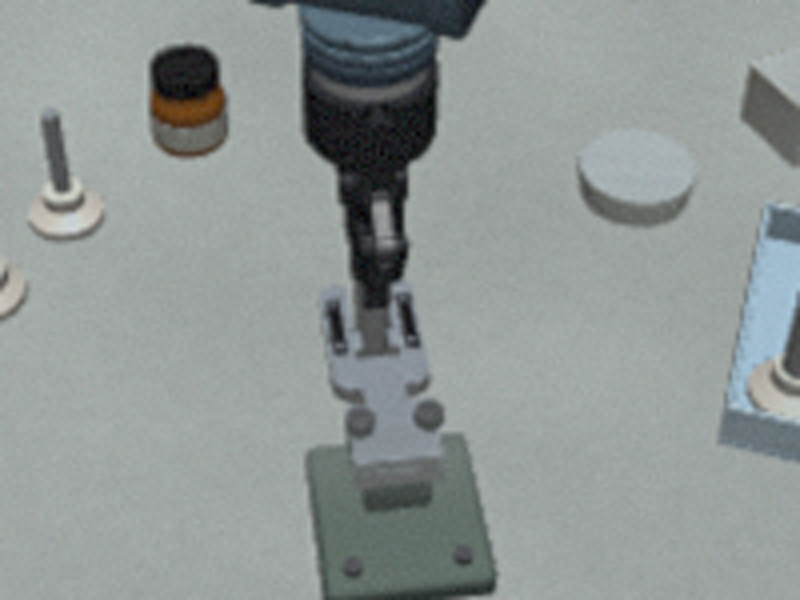

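Run:
```python
from h import *
def show(l):
    st=robot.read_state();f=fg(st["contact_force"]);print(l,round(st["time_s"],2),st["eef_pos"],wg(st["eef_pos"]),f);return st
h=robot.servo_line(gw(20,.6,.105),velocity=.03);show(h)
h=robot.servo_line(gw(-60,1.0,.105),velocity=.08,guard=6);show(h)
if not h:
    robot.servo_line(gw(-60,1.0,.24),velocity=.15)
    ty=np.radians(-9.8);tv=np.array([-np.sin(ty),np.cos(ty),0])
    robot.move_ptp(np.array([.486,.323,.26])-.11*tv,down(ty+np.pi/2))
    robot.pause(.2)
    st=show("v");im=robot.read_camera("wrist");cv2.imwrite("pics/w6.png",im);np.save("w6.npy",wpose(st))
```

```text
False 21.2 [0.5864 0.0079 0.1053] [20.2489  0.5361] [-0.1816  0.0621 -2.5467]
False 22.35 [ 0.5094 -0.0131  0.1052] [-59.5312   0.8555] [-0.5379  0.8233 -2.1897]
v 24.52 [0.4677 0.2136 0.2597] [-39.1808 230.4046] [-0.1912 -0.1072 -3.0499]
```

View pics/w6.png

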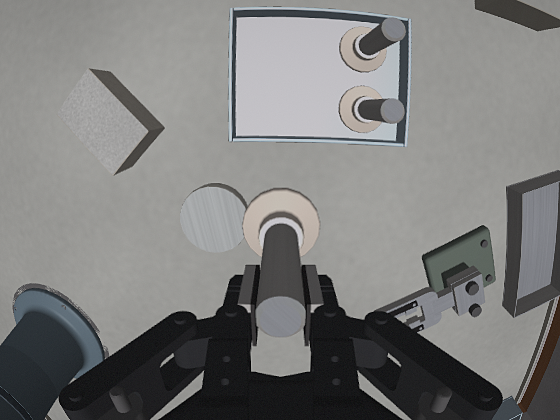

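Run:
```python
from h import *
P=np.load("w6.npy")
C=np.array([atz("wrist",p,.035,P) for p in [(231,9),(230,141),(407,147),(411,18)]])
print(C, [np.linalg.norm(C[i]-C[(i+1)%4]) for i in range(4)])
c=C.mean(0);ux=(C[2]+C[3]-C[0]-C[1]);a=np.arctan2(ux[1],ux[0]);v=(C[0]+C[3]-C[1]-C[2]);b=np.arctan2(v[1],v[0])-np.pi/2
print("yaw",np.degrees(a),np.degrees(b),"centre",c)
A=[atz("wrist",p,.014,P) for p in [(362,49),(361,108)]];print(A)
for yw in (a,):
    u=np.array([np.cos(yw),np.sin(yw),0]);w=np.array([-u[1],u[0],0])
    print("free from tray",c-.045*u," from feet",(A[0]+A[1])/2-.095*u)
```

```text
[[0.4489 0.4133 0.035 ]
 [0.4215 0.2691 0.035 ]
 [0.616  0.2318 0.035 ]
 [0.6435 0.3792 0.035 ]] [np.float64(0.14680150995793587), np.float64(0.1979595746196418), np.float64(0.1499476431398492), np.float64(0.19753844479718913)]
yaw -10.40887146004496 -10.652648784237636 centre [0.5325 0.3234 0.035 ]
[array([0.5849, 0.3492, 0.014 ]), array([0.5725, 0.2807, 0.014 ])]
free from tray [0.4882 0.3315 0.035 ]  from feet [0.4853 0.3321 0.014 ]
```

Run:
```python
from h import *
def show(l):
    st=robot.read_state();print(l,round(st["time_s"],2),st["eef_pos"],st["contact_force"],st["gripper_width"]);return st
q=down(np.radians(-10.5)+np.pi/2)
robot.servo_line([.487,.332,.26],velocity=.12)
robot.servo_line([.487,.332,.108],velocity=.1,guard=8);show("d")
robot.pause(.2);show("d2")
h=robot.servo_line([.487,.332,.0985],velocity=.01,guard=3.5);show(h)
robot.pause(.15);show("e")
im=robot.read_camera("wrist");cv2.imwrite("pics/w7.png",im)
im=robot.read_camera("scene");cv2.imwrite("pics/s7z.png",cv2.resize(im[130:300,340:500],None,fx=3.5,fy=3.5,interpolation=cv2.INTER_CUBIC))
```

```text
d 27.38 [0.4875 0.3322 0.1088] [-0.0225 -0.1163 -3.0178] 0.2406531886459876
d2 27.58 [0.4872 0.3321 0.1084] [ 0.5811 -1.0752 -2.0701] 0.24199258473725382
True 28.27 [0.4871 0.3319 0.1011] [-0.7812 -0.103   4.3025] 0.2420838165537779
e 28.42 [0.487  0.3319 0.1011] [ 0.5805 -0.3356  5.0564] 0.24110757250030385
```

View pics/w7.png

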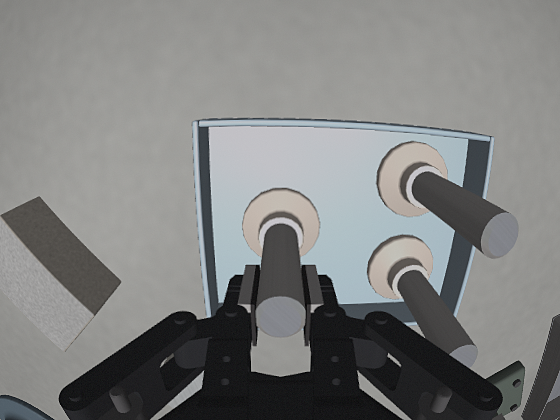

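View pics/s7z.png

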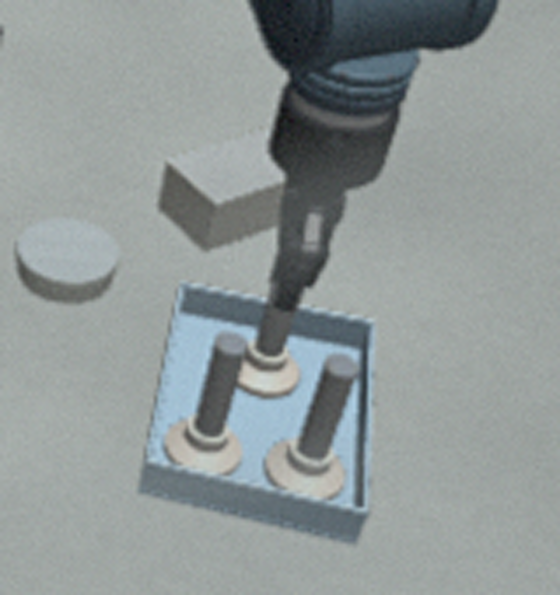

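Run:
```python
from h import *
def show(l):
    st=robot.read_state();print(l,round(st["time_s"],2),st["eef_pos"],st["contact_force"],st["gripper_width"]);return st
robot.open();show("o")
robot.pause(.2)
robot.servo_line([.487,.332,.26],velocity=.12,guard=6);show("up")
robot.servo_line([.46,.25,.27],velocity=.15);robot.pause(.2)
st=show("v");im=robot.read_camera("wrist");cv2.imwrite("pics/w8.png",im);np.save("w8.npy",wpose(st))
im=robot.read_camera("scene");cv2.imwrite("pics/s8.png",im)
```

```text
o 29.16 [0.4857 0.3314 0.0995] [ 0.0695 -0.4494 -0.1819] 0.9981469467483007
up 30.84 [0.4866 0.3318 0.2589] [ 0.5254 -0.0204 -0.5979] 1.0012310511551377
v 31.77 [0.4601 0.2505 0.2698] [-0.6615 -0.5113 -0.0074] 1.0047521790342158
```

View pics/w8.png

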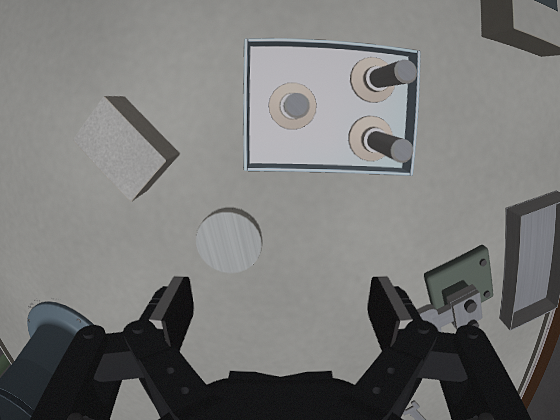

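View pics/s8.png

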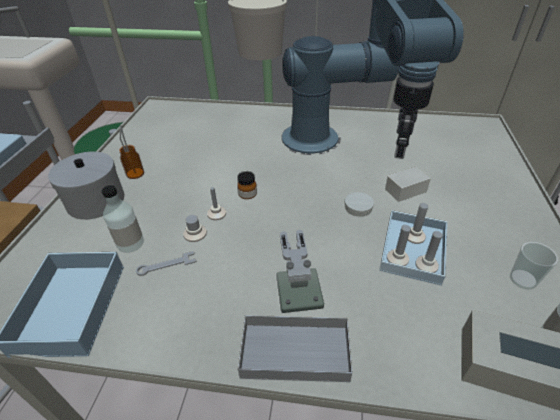

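The foot stands upright in the free half (wrist view, flange centre at about (292,106)). The gripper is clear and everything else looks unmoved.

```bash
python3 -c "
from h import *
P=np.load('w8.npy');print(atz('wrist',(292,106),.014,P),atz('wrist',(296,105),.119,P))
robot.sign_off()"
```

```text
[0.4863 0.331  0.014 ] [0.4864 0.3316 0.119 ]
the job is handed in; nothing more can be done
```

The foot's stem passed the go gap and was stopped by the no-go gap. The foot now stands upright on the free half of the tray, and the job is handed in at about 32 s of the 64 s allowed.

- **Gauge check:** The stem slid through the go gap without measurable rubbing. It met the stop about 2 mm deeper than the camera had suggested, which is within the stated play. I held it there at roughly 5 to 7 N for about 2 s, apart from one noisy 4.8 N sample early on. I then drew it straight back out.
- **First touch:** On the first approach the contact guard stopped the move at about the stop, and the arm drifted back slightly, so the press was made on a slower second approach.
- **Placing:** The foot touched the tray floor at the expected height with about 5 N before I let go.
- **Last checks:** In the wrist picture the flange centre is at (0.486, 0.331) and the stem top within 1 mm of it, so the foot is upright. My estimate for the middle of the free half was (0.487, 0.332). The scene picture shows the other things apparently unmoved and the open gripper well clear.

No check failed. The only disagreements were that stop depth and a wrist-camera reading of the held stem's top, about 1.7 mm off; I discounted that reading as calibration error.

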